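Load the lunch cooler and lower its lid

ROBOT

A 6-joint arm with a two-finger parallel gripper is mounted at the origin on the work surface. World frame = base frame: x ahead of the robot, y to its left, z up, the work surface at z = 0. Lengths are in mm, angles in rad, forces in N, time in s.
With the tool pointing down it reaches from about 350 to 875 mm from the base axis. Payload 4.2 kg.
Tool frame: the origin (TCP) lies at the very end of the fingers, on their centre line; the grasp point (between the pads) lies 19 mm behind it; z points along the fingers, y is the line along which they close (so a half turn about z gives the same grasp; the last joint's range is limited). The gripper opens to 85 mm and grips with 20 to 120 N. Pads are 22 mm wide; open, the fingers measure 114 mm over their backs; the gripper's body (76 mm by 85 mm) begins 54 mm behind the grasp point. The pads swing forward as they close: fully open they stand 13 mm farther back than shut.
Start: joints at [-0.969, 0.385, 0.008, 0, -1.194, -0.259], TCP at [210.093, -588.609, 197.312] pointing down, gripper open.
Joint ranges: [-3.14, 3.14], [-1.21, 2.06], [-1.07, 1.41], [-3.16, 2.05], [-2.99, -0.16], [-3.1, 3.1]. Speed limits (rad/s): [2.79, 2.79, 3.14, 3.14, 3.14, 3.14].

INTERFACE

Orientations are given as a unit quaternion [x, y, z, w].
In Python, from bench import read_state, get_image, get_calibration, job_done gives the robot as it stands.
- The arm moves only by the shell command python3 -m creep 'ROWS'. ROWS is a JSON object of lists of equal length, an entry for each row: "translation": the shift along the world's x, y, z in cm, a list of three; "delta_rot": the turn, a rotation vector about the world's x, y, z in degrees, a list of three; "hand": the finger opening in cm, from 0 to 8.54. A call has 1 to 8 rows; each row is the pose to reach, as a shift and turn from the pose commanded when the call began; what a row does not reach only later rows make up. A row lasts 1/8 s, in which the tool goes at most 62.5 mm and 10.7 degrees, less where a joint would pass 70% of its speed; a pose out of reach is approached as far as the arm can. A call with a gripper value outside its range is refused whole. The fingers move at their own pace and stop on an object; the grip force is fixed at half the most. Time passes only in rows, so rows that repeat a pose let the fingers close. It gives the time, the measured TCP pose, the force, the opening and the grip force at its end, in the units of the state.
- read_state(): the state, without advancing time (a new reading comes with each control period).
- get_image(name): name is "scene" or "top" or "wrist"; returns (picture, depth): 384x512x3 uint8, red, green, blue; 384x512 float32, mm along the optical axis (not along the pixel's ray), 0 where there is no reading.
- get_calibration(name): a dict with "intrinsics" (3x3 intrinsics, pixels), "xyz" and "attitude" of the camera in the world. Camera axes: x right, y down, z forward; pixel columns grow to the right and rows downward; lengths in mm; the calibration is good to about 2 mm. A picture is of the moment at which its call begins: read the wrist's pose just before it. get_calibration takes no time and is no camera call; for the wrist camera it gives the pose at the moment of the call.
- job_done(): hands the job in; it is judged then, once.
The state is a dict: "clock": time; "joints": joint angles; "joint_vel": joint speeds; "joint_efforts": joint torques, N m; "position": TCP position; "ee_rot": TCP orientation; "contact_force": force on the tool from outside, world axes, zero at the start; "wrist_torque": the same for the moment, N m; "gripper_width": finger opening in mm; "grasp_force": force on a finger pad.
Only numpy, scipy, OpenCV 4.12 (cv2) and the standard library are available. Lean on these libraries where they do the work, as an engineer would, in place of code of your own. Each camera call takes 0.05 s, during which the arm holds its last target. There are 200 camera calls.

TASK

Pull the wooden box's drawer open by its handle, take out the yellow can and stand it upright on the floor of the blue cooler beside the white can, setting it down rather than dropping it. Then lower the cooler's white lid gently, without slamming it, until it is fully closed. Leave the red can standing in the drawer and the white can standing in the cooler, and do not knock the two bottles.

Things in the scene. Friction and masses are not known exactly. Their poses are not given: they have to be found in the camera images.
- cooler: Fixed blue lunch cooler, an open tub 200 mm (its x) by 260 mm (its y) by 120 mm high; walls and floor 15 mm thick; origin at the centre of its underside, z up, front faces its -x (towards the robot), lid hinge along the rim of its +x side. White grips stick out 12 mm from both y sides at 75 to 95 mm height.
- cooler_floor (a point): Centre of the cooler's inner floor, 15 mm above its underside; axes as the cooler's. The inside is x = -85 to 85, y = -115 to 115 mm, but a pale blue freezer block fixed against the +x wall fills x = 48 to 84, y = -100 to 100 mm up to 80 mm above the floor; the rest of the floor is free.
- lid (a joint): Angle of the cooler's white lid (rad): 0 = fully closed, flat on the rim; grows as it opens up and away from the robot; 1.57 is upright; stop at 1.9. The hinge is stiff: the lid stays at any angle where it is left (about 0.5 N m to move it, 0.35 kg).
- lid_hinge (a point): Middle of the lid's hinge line, 120 mm above the table. Axes turn with the lid: -x runs from hinge to free front edge, y along the hinge, z out of the outer face (up when closed). The lid is a plate 200 mm (x = -200 to 0) by 260 mm (y), 18 mm thick (z = 0 inner, 18 outer face); a tab amid the free edge, 60 mm wide, 12 mm thick, ends at x = -220 mm.
- lid_front_edge (a point): Middle of the lid's free edge, on the outer face (200 mm from the hinge).
- chest: Fixed wooden box with one drawer, 220 mm deep (its x) by 250 mm wide (its y) by 129 mm high; origin at the centre of its underside, z up; the drawer front is on its -x face (towards the robot), slides out along its -x.
- chest_drawer0 (a joint): How far the drawer is pulled out (m): 0 = shut, at most about 0.15.
- chest_drawer0_handle (a point): Middle of the drawer's dark steel bar handle: a level round bar 11 mm thick, 120 mm long, parallel to the box's y, its axis 45 mm in front of the drawer face and 30 mm below the box's top; two posts join it to the face 51 mm either side of the middle. Axes as the box's.
- drawer_floor (a point): Centre of the drawer's inner floor, about 22 mm above the table; moves with the drawer; axes as the box's. The drawer's inside is 175 mm (x) by 208 mm (y), walls 85 mm high above this floor and 6 mm thick (the front panel is higher, 96 mm above this floor).
- yellow_can: Yellow fizzy-drink mini can with a silver top, 53 mm diameter, 90 mm tall, 0.17 kg; origin at the centre of its underside, z up along its axis. Starts standing on the drawer's floor near the front, on the left or the right, beside the red can.
- red_can: Red fizzy-drink mini can with a silver top, 53 mm diameter, 90 mm tall, 0.17 kg; origin at the centre of its underside, z up along its axis. Starts standing in the drawer beside the yellow can (about 90 mm between centres).
- white_can: White fizzy-drink mini can with a silver top, 53 mm diameter, 90 mm tall, 0.17 kg; origin at the centre of its underside, z up along its axis. Starts standing on the cooler's floor, at a different place each time.
- green_bottle: Green glass soda bottle with red cap, 64 mm diameter, 210 mm tall, standing on the table, either between cooler and box or on the far side (left) of the cooler; origin at the centre of its underside.
- brown_bottle: Brown glass bottle with black cap, 60 mm diameter, 235 mm tall, standing on the table, in the other of these two places; origin at the centre of its underside.
Not all that is in view belongs to the job. Of the things that look like the white_can, the larger one is meant.

How it is judged (in metres and radians):
On the way, in this order (a step that is already met when the one before it is completed fails the run):
1. the drawer is pulled open by at least 80 mm (value of joint chest_drawer0 above 0.08 m), for 0.1 s.
2. the yellow can stands upright on the cooler's floor, let go, with the lid still open (above 1 rad) (x of yellow_can in the frame of cooler_floor between -0.075 and 0.075 m and y of yellow_can in the frame of cooler_floor between -0.105 and 0.105 m and z of yellow_can in the frame of cooler_floor between -0.006 and 0.01 m and angle between yellow_can's own z axis and vertical below 0.15 rad and contact force between yellow_can and the fingers below 0.2 N and value of joint lid above 1 rad), for 0.2 s.
At the end, for the whole second after the job is handed in: The lid is closed and still (joint below 0.035 rad); the yellow and white cans both stand upright (within 0.15 rad) on the cooler's floor inside it, at rest; the red can stands upright on the drawer's floor (value of joint lid below 0.035 rad and velocity of joint lid between -0.05 and 0.05 rad/s and x of yellow_can in the frame of cooler_floor between -0.075 and 0.075 m and y of yellow_can in the frame of cooler_floor between -0.105 and 0.105 m and z of yellow_can in the frame of cooler_floor between -0.006 and 0.01 m and angle between each of yellow_can, white_can, red_can's own z axis and vertical below 0.15 rad and x of white_can in the frame of cooler_floor between -0.075 and 0.075 m and y of white_can in the frame of cooler_floor between -0.105 and 0.105 m and z of white_can in the frame of cooler_floor between -0.006 and 0.01 m and x of red_can in the frame of drawer_floor between -0.08 and 0.08 m and y of red_can in the frame of drawer_floor between -0.1 and 0.1 m and z of red_can in the frame of drawer_floor between -0.006 and 0.01 m and linear speed of yellow_can below 0.02 m/s); the robot touches nothing.
It fails at once if the lid slams: it closes faster than 2.5 rad/s (velocity of joint lid below -2.5 rad/s).
It fails at once if the yellow can is dropped into the cooler: inside its outline, more than 30 mm above the floor and out of the fingers (x of yellow_can in the frame of cooler_floor between -0.1 and 0.1 m and y of yellow_can in the frame of cooler_floor between -0.13 and 0.13 m and z of yellow_can in the frame of cooler_floor above 0.03 m and contact force between yellow_can and the fingers below 0.05 N).
It fails at once if a can falls over (tilted more than 0.6 rad) (angle between any of yellow_can, red_can, white_can's own z axis and vertical above 0.6 rad).
It fails at once if a bottle is knocked: shifted more than 25 mm or tilted more than 0.25 rad (distance of any of green_bottle, brown_bottle from where it was at the start of the episode above 0.025 m or angle between any of green_bottle, brown_bottle's own z axis and vertical above 0.25 rad).
It also fails if it takes over 69 s, if anything falls off the work surface, if the arm or the gripper's body presses on something with over 40 N, if the wrist force passes 120 N, or if a joint passes its speed limit or range.

## Working session

There is one attempt and no reset: what is moved stays moved. The work goes in short steps, Python scripts to look and compute and a shell command to move; the robot and the scene stay as the last step left them, time stands still between calls to the robot, and variables do not carry over. Pictures are saved under pics/ and viewed, at most 10 in all, crops included, and the job is handed in when it is done.

```bash
mkdir -p pics; ls; cat > h.py <<'E'
import numpy as np, cv2
from bench import *
from scipy.spatial.transform import Rotation as R
def cam(n):
    c=get_calibration(n); a=np.array(c["attitude"],float)
    M=a if a.shape==(3,3) else R.from_quat(a).as_matrix()
    return np.array(c["intrinsics"]),np.array(c["xyz"]),M
def cloud(n):
    K,t,M=cam(n); im,d=get_image(n)
    v,u=np.mgrid[:384,:512]
    p=np.stack([(u-K[0,2])/K[0,0]*d,(v-K[1,2])/K[1,1]*d,d],-1)@M.T+t
    p[d==0]=np.nan
    return im,p
def save(n,im,s=1.5):
    cv2.imwrite(f"pics/{n}.png",cv2.resize(im[...,::-1],None,fx=s,fy=s,interpolation=cv2.INTER_CUBIC))
E
python3 - <<'E'
from h import *
print(read_state())
for n in("top","scene"):
    print(get_calibration(n))
    im,p=cloud(n); save(n+"0",im); np.savez(f"pics/{n}0.npz",im=im,p=p)
E
```

```text
pics
{'clock': 0.0, 'joints': array([-9.69397657e-01,  3.85550773e-01,  6.59418636e-03, -5.09007767e-04,
       -1.19401681e+00, -2.58610366e-01]), 'joint_vel': array([ 0.0019291 , -0.00111708, -0.00058315, -0.00063348,  0.00040402,
       -0.00022876]), 'joint_efforts': array([-3.77047063e-04, -3.92290986e+01,  1.88400704e+01,  4.18610930e+00,
       -4.71184976e-03,  9.01802110e-06]), 'position': array([ 209.86101354, -587.99050302,  196.21130887]), 'ee_rot': array([-1.70463612e-01,  9.85363342e-01,  1.08804864e-03, -2.38767140e-04]), 'contact_force': array([ 0.36089251, -0.03099596, -0.74125257]), 'wrist_torque': array([-5.64721194e-06,  1.73064062e-02,  2.80340585e-03]), 'grasp_force': 0.0, 'gripper_width': 85.7315900031243}
{'intrinsics': array([[355.81987666,   0.        , 256.60053337],
       [  0.        , 355.81987666, 193.53055198],
       [  0.        ,   0.        ,   1.        ]]), 'xyz': array([ 281.27777756,   58.15766541, 1286.78277198]), 'attitude': array([-0.68505349,  0.72127916, -0.07352812,  0.07107534])}
{'intrinsics': array([[389.44220667,   0.        , 252.5077511 ],
       [  0.        , 389.44220667, 190.73623625],
       [  0.        ,   0.        ,   1.        ]]), 'xyz': array([ 561.77741367, -336.48766043, 1083.52205055]), 'attitude': array([ 0.97729514,  0.07381183, -0.01050965, -0.19833196])}
```

View pics/top0.png

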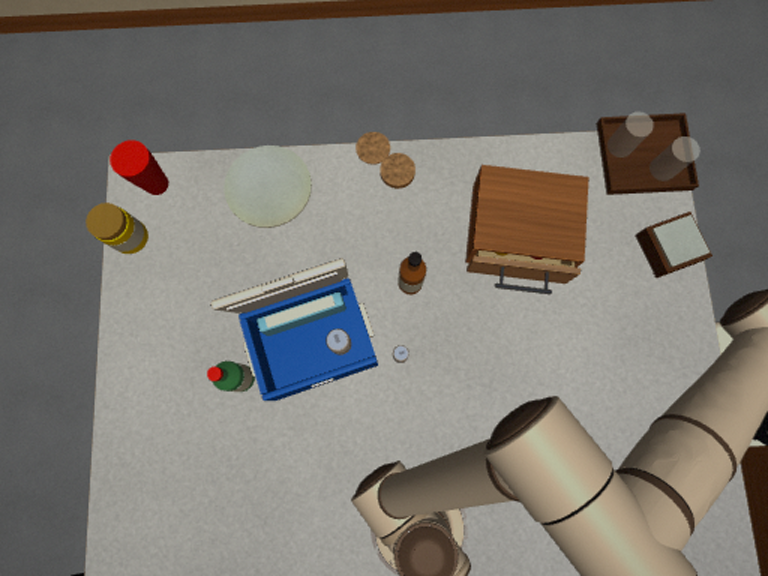

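View pics/scene0.png

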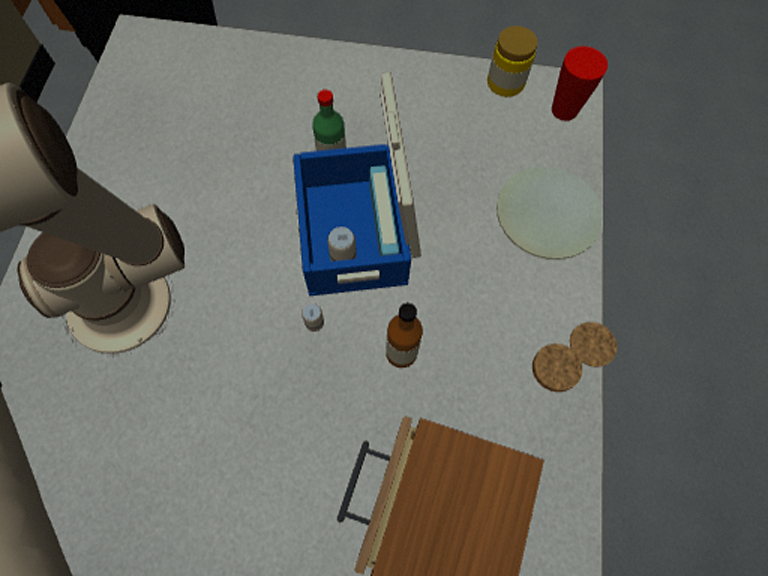

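Top view (1.5x) shows the brown bottle at (412,275) between cooler and box, the green bottle at (230,376) left of the cooler, and the white can at (338,341). A smaller decoy stands outside the cooler at (400,353). The handle runs from (497,287) to (550,291), the chest top is around (528,215), the lid is near upright, and the drawer is slightly ajar.

```bash
python3 - <<'E'
from h import *
for n in("top","scene"):
    z=np.load(f"pics/{n}0.npz"); im,p=z["im"],z["p"]; hsv=cv2.cvtColor(im,cv2.COLOR_RGB2HSV)
    H,S,V=[hsv[...,i].astype(int) for i in range(3)]
    Z=p[...,2]; X=p[...,0]; Y=p[...,1]
    print("==",n)
    def rect(m,l):
        q=p[m][:,:2].astype(np.float32)
        if len(q)<4: print(l,len(q));return
        r=cv2.minAreaRect(q); print(l,len(q),"c",np.round(r[0],1),"size",np.round(r[1],1),"ang",round(r[2],2),"z",np.round(np.nanmedian(p[m][:,2]),1))
    win=(X>300)&(X<900)
    rect(win&(Z>124)&(Z<135)&(Y<-120)&(Y>-560)&(H<25)&(S>80),"chesttop")
    rect(win&(Z>113)&(Z<126)&(H>100)&(H<130)&(S>120)&(Y>-120),"rim")
    rect(win&(Z>85)&(Z<112)&(Y<-120)&(S<90)&(V<90)&(Y>-480),"handle")
    rect(win&(Z>190)&(Z<240)&(Y<0)&(Y>-150)&(V<70),"browncap")
    rect(win&(Z>185)&(Z<225)&(Y>150)&(S>150)&((H<8)|(H>172)),"greencap")
    rect(win&(Z>95)&(Z<110)&(S<90)&(Y>-60)&(Y<250)&(X<680),"whitecan top")
    rect(win&(Z>135)&(Z<350)&(S<80)&(V>120)&(Y>-100)&(Y<400),"lid")
    m=win&(Z>135)&(Z<350)&(S<80)&(V>120)&(Y>-100)&(Y<400)
    print(np.nanmin(p[m],0),np.nanmax(p[m],0))
    rect(win&(Z>12)&(Z<20)&(H>100)&(H<130)&(S>120),"coolerfloor")
    rect(win&(Z>80)&(Z<112)&(H<30)&(S>60)&(Y<-120)&(Y>-560),"drawer")
    print("base pts Z table", np.nanmedian(Z[(X>300)&(X<900)&(abs(Z)<15)]))
E
```

```text
== top
chesttop 4069 c [ 676.3 -293.1] size [250.6 231.2] ang 79.87 z 129.1
rim 1119 c [427.1 225.6] size [199.1 258.8] ang 16.02 z 119.6
handle 162 c [ 653.1 -258.2] size [307.  124.5] ang 2.74 z 103.4
browncap 78 c [563.1 -14.8] size [24.6 25.9] ang 38.92 z 234.3
greencap 80 c [353.6 398.5] size [26.5 26.7] ang 14.0 z 209.5
whitecan top 381 c [487.7 138.5] size [163.2 342.2] ang 43.51 z 100.1
lid 697 c [521.  193.3] size [ 21.9 371.1] ang 15.95 z 318.7
[466.06587009  14.21370513 143.01723335] [569.61343625 373.22896303 342.49399281]
coolerfloor 1797 c [420.7 224.4] size [185.6 229.6] ang 15.94 z 15.2
drawer 398 c [ 750.9 -328.7] size [300.4 461.8] ang 63.06 z 99.8
base pts Z table 0.2578350443709496
== scene
chesttop 8550 c [ 689.5 -291.1] size [241.6 205.2] ang 79.83 z 129.1
rim 1308 c [428.8 226.1] size [198.5 263.3] ang 16.01 z 119.7
handle 377 c [ 546.5 -237.8] size [196.7  66.2] ang 70.53 z 103.0
browncap 150 c [565.3 -14.8] size [25.9 25.1] ang 42.28 z 234.5
greencap 91 c [356.4 398.4] size [25.9 28.3] ang 62.05 z 209.7
whitecan top 534 c [460.2  92.1] size [183.7 329.1] ang 19.09 z 99.3
lid 713 c [505.9 248.6] size [ 20.  259.3] ang 15.88 z 319.5
[466.51190547 123.48031972 293.14673113] [548.25931141 374.13080031 342.16674837]
coolerfloor 1790 c [427.5 220.1] size [191.7 250.4] ang 16.45 z 15.5
drawer 276 c [ 554.9 -269.5] size [243.2  67.4] ang 79.84 z 107.0
base pts Z table 0.45396423869192404
```

```bash
python3 - <<'E'
from h import *
a=np.radians(-10.15); C=np.array([676,-293]); ax=np.array([np.cos(a),np.sin(a)]); ay=np.array([-ax[1],ax[0]])
b=np.radians(16); CC=np.array([428,226]); bx=np.array([np.cos(b),np.sin(b)]); by=np.array([-bx[1],bx[0]])
pc=lambda q:np.round(np.percentile(q,[1,10,50,90,99],axis=0).T,1).tolist()
for n in("top","scene"):
    z=np.load(f"pics/{n}0.npz"); im,p=z["im"],z["p"]; V=im.max(-1)
    w=p[...,:2]-C; x=w@ax; y=w@ay; Z=p[...,2]; S=im.max(-1).astype(int)-im.min(-1)
    print(n); m=(Z>126)&(Z<132)&(abs(x)<140)&(abs(y)<140); print("top x,y",pc(np.c_[x,y][m]))
    m=(Z>105)&(Z<122)&(x<-110)&(x>-160)&(abs(y)<140); print("front",m.sum(),pc(np.c_[x,y,Z][m]))
    m=(Z>88)&(Z<112)&(x<-135)&(x>-220)&(abs(y)<75); print("handle",m.sum(),pc(np.c_[x,y,Z][m]))
    w=p[...,:2]-CC; x=w@bx; y=w@by
    m=(Z>98)&(Z<110)&(abs(x)<80)&(abs(y)<110)&(x<45); print("white",m.sum(),pc(np.c_[x,y,Z][m]))
    m=(Z>116)&(Z<124)&(abs(x)<110)&(abs(y)<140)&(S>60); print("rim",m.sum(),pc(np.c_[x,y][m]))
    m=(Z>140)&(abs(x)<130)&(abs(y)<140)&(V>110); print("lid",pc(np.c_[x,y,Z][m]))
E
```

```text
topTraceback (most recent call last):
  File "<stdin>", line 8, in <module>
IndexError: boolean index did not match indexed array along axis 1; size of axis is 1024 but size of corresponding boolean axis is 512
```

```bash
cat > m.py <<'E'
from h import *
a=np.radians(-10.15); C=np.array([676,-293]); ax=np.array([np.cos(a),np.sin(a)]); ay=np.array([-ax[1],ax[0]])
b=np.radians(16); CC=np.array([428,226]); bx=np.array([np.cos(b),np.sin(b)]); by=np.array([-bx[1],bx[0]])
pc=lambda m,*q:[int(m.sum())]+[np.round(np.percentile(k[m],[1,10,50,90,99]),1).tolist() for k in q]
E
python3 - <<'E'
from m import *
for n in("top","scene"):
    z=np.load(f"pics/{n}0.npz"); im,p=z["im"],z["p"]; V=im.max(-1)
    w=p[...,:2]-C; x=w@ax; y=w@ay; Z=p[...,2]; S=im.max(-1).astype(int)-im.min(-1)
    print(n); m=(Z>126)&(Z<132)&(abs(x)<140)&(abs(y)<140); print("top x,y",pc(m,x,y))
    m=(Z>105)&(Z<122)&(x<-110)&(x>-160)&(abs(y)<140); print("front",pc(m,x,y,Z))
    m=(Z>88)&(Z<112)&(x<-145)&(x>-220)&(abs(y)<75); print("handle",pc(m,x,y,Z))
    w=p[...,:2]-CC; x=w@bx; y=w@by
    m=(Z>98)&(Z<110)&(abs(x)<80)&(abs(y)<110)&(x<45); print("white",pc(m,x,y,Z))
    m=(Z>116)&(Z<124)&(abs(x)<110)&(abs(y)<140)&(S>60); print("rim",pc(m,x,y))
    m=(Z>140)&(abs(x)<130)&(abs(y)<140)&(V>110); print("lid",pc(m,x,y,Z))
E
```

```text
top
top x,y [3313, [-89.2, -71.6, 8.8, 93.3, 112.3], [-122.3, -100.3, -0.5, 99.5, 122.0]]
front [211, [-156.4, -117.4, -115.2, -111.0, -110.1], [-118.9, -95.3, -1.1, 95.9, 120.0], [105.5, 107.6, 115.8, 119.1, 121.1]]
handle [134, [-167.6, -166.4, -162.5, -156.7, -148.2], [-63.3, -51.4, -1.4, 52.7, 62.6], [96.4, 100.6, 103.4, 106.7, 107.7]]
white [175, [-48.7, -42.6, -25.9, -8.2, -1.6], [-84.5, -78.9, -61.2, -44.3, -38.2], [98.1, 101.2, 105.7, 109.0, 109.8]]
rim [995, [-99.9, -96.0, -20.4, 91.3, 95.6], [-129.3, -123.4, 0.8, 123.0, 128.1]]
lid [726, [69.8, 71.5, 77.6, 87.6, 90.8], [-127.4, -100.8, -3.0, 99.7, 124.4], [292.1, 294.9, 318.5, 337.3, 341.2]]
scene
top x,y [7986, [-87.9, -71.8, 4.9, 91.1, 112.6], [-102.1, -67.1, 14.0, 102.3, 123.2]]
front [331, [-159.7, -116.4, -113.5, -110.7, -110.1], [-118.7, -97.5, -8.2, 90.1, 118.4], [105.2, 112.4, 116.3, 118.5, 120.3]]
handle [291, [-166.7, -165.4, -160.5, -155.6, -146.2], [-61.9, -51.7, -2.9, 51.7, 63.2], [97.8, 100.2, 103.2, 106.1, 107.9]]
white [222, [-46.1, -40.4, -22.7, -5.9, -0.0], [-85.3, -80.5, -63.9, -45.6, -37.6], [98.7, 102.5, 105.9, 108.2, 109.6]]
rim [1115, [-97.7, -93.8, -26.1, 88.9, 96.5], [-129.5, -125.8, -46.3, 122.5, 128.8]]
lid [740, [71.2, 73.0, 80.0, 88.9, 91.0], [-126.9, -104.6, -15.9, 96.5, 124.7], [293.7, 296.0, 319.5, 338.3, 340.9]]
```

```bash
python3 -m creep '{"translation":[[3.8,4,0],[7.7,8.1,0],[11.5,12.1,0],[15.4,16.1,0],[19.2,20.2,0],[23.1,24.2,0],[26.9,28.3,0],[30.77,32.3,0]],"delta_rot":[[0,0,7.5],[0,0,15],[0,0,22.5],[0,0,30],[0,0,37.5],[0,0,45],[0,0,52.6],[0,0,60.2]],"hand":[4,4,4,4,4,4,4,4]}'
python3 - <<'E'
from h import *
s=read_state(); print(s["joints"],s["position"],R.from_quat(s["ee_rot"]).as_matrix().round(3))
E
```

```text
clock: 1.1
position: [518.6, -263.9, 197.0]
ee_rot: [-0.643, 0.765, 0.0, -0.0]
contact_force: [0.2, -1.4, -0.4]
gripper_width: 39.9
grasp_force: 0.0
[-1.92685832e-01  3.12151601e-01 -1.01307958e-01 -1.83504893e-04
 -1.15797103e+00  1.99740569e-02] [ 518.57502104 -263.93363432  197.00371969] [[-0.172 -0.985 -0.001]
 [-0.985  0.172  0.   ]
 [-0.     0.001 -1.   ]]
```

```bash
python3 -m creep '{"translation":[[-0.1,-0.1,-3],[-0.1,-0.1,-6],[-0.1,-0.1,-8],[-0.1,-0.1,-10],[-0.1,-0.1,-11.5],[-0.1,-0.1,-11.5],[-0.1,-0.1,-11.5],[-0.1,-0.1,-11.5]],"delta_rot":[[0,0,0],[0,0,0],[0,0,0],[0,0,0],[0,0,0],[0,0,0],[0,0,0],[0,0,0]],"hand":[4,4,4,4,4,4,0.5,0.5]}'
```

```text
clock: 2.1
position: [517.4, -266.8, 83.3]
ee_rot: [-0.642, 0.767, -0.001, 0.001]
contact_force: [-1.0, -0.2, 0.0]
gripper_width: 5.3
grasp_force: 0.0
```

```bash
python3 -m creep '{"translation":[[0,0,0],[0,0,0],[0,0,0]],"delta_rot":[[0,0,0],[0,0,0],[0,0,0]],"hand":[0.5,0.5,0.5]}'
```

```text
clock: 2.48
position: [516.8, -266.6, 82.5]
ee_rot: [-0.642, 0.767, -0.0, 0.0]
contact_force: [0.8, -0.4, -0.3]
gripper_width: 4.9
grasp_force: 0.0
```

The fingers closed to 5 mm with no force, so the bar is not between them. I'll look.

```bash
python3 - <<'E'
from m import *
im,p=cloud("wrist"); im2,p2=cloud("scene"); im3,p3=cloud("top")
c=np.hstack([im,im2[230:384,150:400].repeat(2,0).repeat(2,1)[:384,:500]])
cv2.imwrite("pics/w1.png",cv2.resize(c[...,::-1],(790,300)))
for p in(p2,p3):
    w=p[...,:2]-C; x=w@ax; y=w@ay; Z=p[...,2]
    m=(Z>88)&(Z<112)&(x<-145)&(x>-220)&(abs(y)<75); print("handle",pc(m,x,y,Z))
    m=(Z>105)&(Z<122)&(x<-110)&(x>-160)&(abs(y)<140); print("front",pc(m,x,y,Z))
E
```

```text
Traceback (most recent call last):
ValueError: all the input array dimensions except for the concatenation axis must match exactly, but along dimension 0, the array at index 0 has size 384 and the array at index 1 has size 308
```

```bash
python3 - <<'E'
from m import *
im,p=cloud("wrist"); im2,p2=cloud("scene"); im3,p3=cloud("top")
c=np.hstack([im,cv2.resize(im2[200:384,150:400],(512,384))])
cv2.imwrite("pics/w1.png",cv2.resize(c[...,::-1],(800,300)))
for p in(p2,p3):
    w=p[...,:2]-C; x=w@ax; y=w@ay; Z=p[...,2]
    m=(Z>88)&(Z<112)&(x<-145)&(x>-220)&(abs(y)<75); print("handle",pc(m,x,y,Z))
    m=(Z>105)&(Z<122)&(x<-110)&(x>-160)&(abs(y)<140); print("front",pc(m,x,y,Z))
E
```

```text
handle [76, [-166.5, -164.7, -159.3, -150.3, -146.3], [-63.3, -59.7, -50.0, -40.0, -36.5], [97.7, 99.1, 103.0, 105.7, 107.9]]
front [282, [-158.8, -116.2, -113.4, -110.7, -110.1], [-119.0, -100.8, -26.6, 96.8, 119.1], [105.3, 113.9, 116.4, 118.5, 120.2]]
handle [42, [-167.3, -166.0, -163.0, -158.5, -156.2], [-63.6, -58.9, 15.5, 33.4, 38.1], [96.4, 98.9, 103.2, 106.9, 109.8]]
front [16, [-152.4, -117.8, -116.8, -115.9, -115.7], [4.5, 5.0, 21.8, 39.9, 43.2], [105.5, 106.6, 113.8, 116.3, 117.3]]
```

View pics/w1.png

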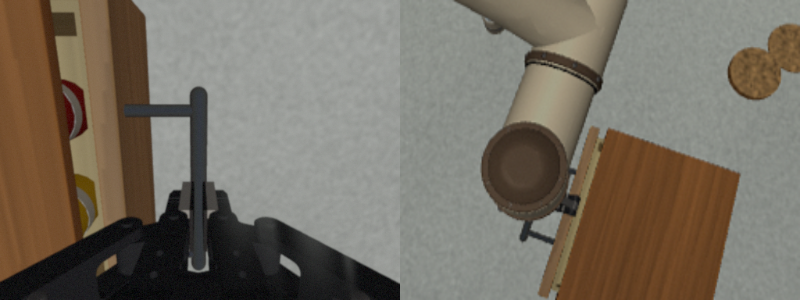

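The wrist view shows the bar (vertical line, u≈198) passing between the fingers just above the closed pads. It is caged but not pinched, so I'll pull with it hooked.

```bash
python3 -m creep '{"translation":[[-0.5,0.1,0],[-1.5,0.3,0],[-2.5,0.45,0],[-3.5,0.6,0],[-3.5,0.6,0]],"delta_rot":[[0,0,0],[0,0,0],[0,0,0],[0,0,0],[0,0,0]],"hand":[0.5,0.5,0.5,0.5,0.5]}'
python3 - <<'E'
from m import *
im2,p=cloud("scene")
w=p[...,:2]-C; x=w@ax; y=w@ay; Z=p[...,2]
m=(Z>88)&(Z<112)&(x<-145)&(x>-240)&(abs(y)<75); print("handle",pc(m,x,y,Z))
m=(Z>111)&(Z<122)&(x<-110)&(x>-160)&(abs(y)<140); print("front",pc(m,x,y,Z))
E
```

```text
clock: 3.4
position: [480.9, -260.5, 82.5]
ee_rot: [-0.642, 0.767, 0.0, -0.0]
contact_force: [0.1, -0.2, -0.2]
gripper_width: 5.0
grasp_force: 0.0
handle [233, [-166.5, -165.3, -160.3, -153.2, -146.3], [-62.2, -53.4, -17.1, 53.6, 63.6], [98.9, 100.7, 103.2, 105.7, 107.5]]
front [305, [-116.4, -115.9, -113.2, -110.7, -110.1], [-118.8, -99.2, -8.9, 94.2, 118.9], [112.3, 114.2, 116.5, 118.6, 120.7]]
```

```bash
python3 - <<'E'
from m import *
im,p=cloud("wrist"); im2,p2=cloud("scene")
c=np.hstack([im,cv2.resize(im2[200:384,150:400],(512,384))])
cv2.imwrite("pics/w2.png",cv2.resize(c[...,::-1],(800,300)))
print(get_calibration("wrist"), read_state()["position"])
w=p[...,:2]-C; x=w@ax; y=w@ay; Z=p[...,2]
m=(Z>80)&(Z<112)&(x<-130)&(x>-172)&(abs(y)<100); print("handle",pc(m,x,y,Z))
m=(Z>60)&(Z<112)&(x<-172)&(x>-240)&(abs(y)<100); print("finger",pc(m,x,y,Z))
E
```

```text
{'intrinsics': array([[330.83470421,   0.        , 253.4127699 ],
       [  0.        , 330.83470421, 191.75155741],
       [  0.        ,   0.        ,   1.        ]]), 'xyz': array([ 468.72715778, -329.07568017,  258.99392206]), 'attitude': array([0.08728193, 0.98649698, 0.13799609, 0.01275372])} [ 482.15318866 -260.71492698   82.51742557]
handle [4759, [-168.1, -167.3, -162.4, -143.5, -131.5], [-64.3, -55.8, -35.7, 10.9, 23.7], [98.7, 100.9, 103.1, 104.6, 105.4]]Traceback (most recent call last):
  File "<stdin>", line 8, in <module>
  File "m.py", line 4, in <lambda>
    pc=lambda m,*q:[int(m.sum())]+[np.round(np.percentile(k[m],[1,10,50,90,99]),1).tolist() for k in q]
                                            ~~~~~~~~~~~~~^^^^^^^^^^^^^^^^^^^^^^
    return _quantile_unchecked(
        a, q, axis, out, overwrite_input, method, keepdims, weights)
    return _ureduce(a,
                    func=_quantile_ureduce_func,
    ...<5 lines>...
                    overwrite_input=overwrite_input,
                    method=method)
    r = func(a, **kwargs)
    result = _quantile(arr,
                       quantiles=q,
    ...<2 lines>...
                       out=out,
                       weights=wgt)
    slices_having_nans = np.isnan(arr[-1, ...])
                                  ~~~^^^^^^^^^
IndexError: index -1 is out of bounds for axis 0 with size 0
```

View pics/w2.png

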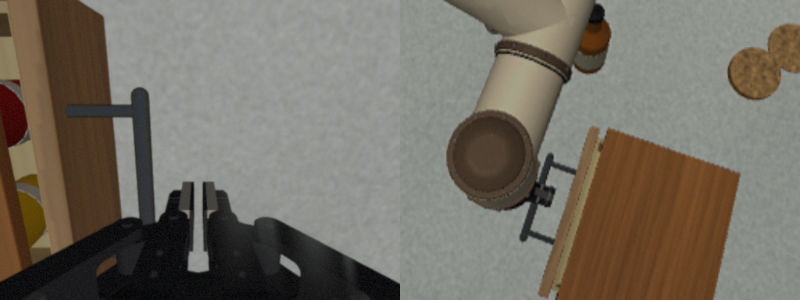

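```bash
python3 - <<'E'
from m import *
im,p=cloud("wrist"); im2,p2=cloud("scene")
for u,v in((240,240),(266,240),(240,265),(253,235),(246,233),(260,233),(240,300),(190,270),(180,180),(185,230)): print(u,v,im[v,u],p[v,u].round(0))
for u,v in((545,195),(540,190),(550,185),(535,205),(553,195)):
    a_,b_=int(150+(u-400)*250/400),int(200+v*184/300); print("s",im2[b_,a_],p2[b_,a_].round(0))
s=read_state(); print(s["position"],s["joints"])
E
```

```text
240 240 [68 65 66] [ 485. -273.  130.]
266 240 [70 67 64] [ 474. -271.  129.]
240 265 [66 63 59] [ 484. -272.  151.]
253 235 [148 150 147] [ 489. -219.    0.]
246 233 [56 59 55] [ 482. -272.  121.]
260 233 [71 69 67] [ 476. -271.  121.]
240 300 [17 20 20] [ 485. -266.  162.]
190 270 [51 54 56] [ 517. -249.  104.]
180 180 [49 55 59] [ 510. -298.  106.]
185 230 [49 51 60] [ 514. -272.  104.]
s [54 53 50] [ 533. -269.  217.]
s [53 50 48] [ 525. -264.  221.]
s [154 160 152] [ 531. -236.    1.]
s [36 39 39] [ 517. -276.  105.]
s [38 38 36] [ 543. -267.  211.]
[ 482.15482339 -260.66437516   82.32077248] [-1.99717750e-01  3.67992105e-01 -3.38043157e-01  1.07205423e-04
 -8.64488554e-01  2.24929905e-02]
```

The depth puts the pad tips at z≈120 while the reported TCP is 82, so they were above the bar (z≈104) and merely looked as if they enclosed it. I'll measure that offset precisely.

```bash
python3 - <<'E'
from m import *
im,p=cloud("wrist"); s=read_state(); T=R.from_quat(s["ee_rot"]).as_matrix()
q=(p-s["position"])@T   # tool frame
m=(abs(q[...,0])<40)&(abs(q[...,1])<60)&(q[...,2]<25)&(p[...,2]>109)
t=q[m]; 
for z in range(-80,20,5):
    k=t[(t[:,2]>=z)&(t[:,2]<z+5)]
    if len(k): print(z,len(k),k[:,0].min().round(),k[:,0].max().round(),k[:,1].min().round(),k[:,1].max().round())
print(np.sort(t[:,2])[-20:].round(1))
E
```

```text
-80 861 -8.0 15.0 -31.0 34.0
-75 752 -11.0 13.0 -19.0 21.0
-70 288 -10.0 12.0 -15.0 17.0
-65 450 -7.0 12.0 -15.0 17.0
-60 370 7.0 12.0 -15.0 17.0
-55 343 6.0 12.0 -15.0 17.0
-50 317 6.0 12.0 -15.0 17.0
-45 286 -11.0 12.0 -15.0 17.0
-40 111 -3.0 12.0 -8.0 10.0
[-37.7 -37.7 -37.7 -37.7 -37.6 -37.6 -37.5 -37.5 -37.5 -37.5 -37.5 -37.4
 -37.4 -37.3 -37.1 -37.  -36.9 -36.4 -36.3 -36.3]
```

The true fingertips lie 37 mm short of the reported TCP (real tip z = reported z + 37). I'll go back over the bar, lower 38 mm more, and grip.

```bash
python3 -m creep '{"translation":[[1.2,-0.2,0.6],[3.5,-0.55,0.6],[3.5,-0.55,0],[3.5,-0.55,-2],[3.5,-0.55,-3.8],[3.5,-0.55,-3.8],[3.5,-0.55,-3.8],[3.5,-0.55,-3.8]],"delta_rot":[[0,0,0],[0,0,0],[0,0,0],[0,0,0],[0,0,0],[0,0,0],[0,0,0],[0,0,0]],"hand":[4,4,4,4,4,4,0.3,0.3]}'
python3 -m creep '{"translation":[[0,0,0],[0,0,0]],"delta_rot":[[0,0,0],[0,0,0]],"hand":[0.3,0.3]}'
```

```text
clock: 4.7
position: [517.4, -266.3, 45.3]
ee_rot: [-0.642, 0.767, -0.001, 0.0]
contact_force: [-0.6, -0.6, 0.5]
gripper_width: 9.1
grasp_force: 58.4
clock: 4.95
position: [517.4, -266.3, 45.3]
ee_rot: [-0.642, 0.767, -0.001, 0.0]
contact_force: [-0.1, 0.6, 4.5]
gripper_width: 9.0
grasp_force: 58.7
```

```bash
python3 -m creep '{"translation":[[-0.98,0.18,0],[-2.95,0.53,0],[-4.92,0.88,0],[-6.89,1.23,0],[-8.86,1.58,0],[-10.8,1.94,0],[-12.8,2.29,0],[-12.8,2.29,0]],"delta_rot":[[0,0,0],[0,0,0],[0,0,0],[0,0,0],[0,0,0],[0,0,0],[0,0,0],[0,0,0]],"hand":[0.3,0.3,0.3,0.3,0.3,0.3,0.3,0.3]}'
```

```text
clock: 5.95
position: [387.0, -243.0, 45.2]
ee_rot: [-0.642, 0.767, 0.0, -0.0]
contact_force: [-0.2, 0.3, 4.7]
gripper_width: 8.3
grasp_force: 59.2
```

```bash
python3 -m creep '{"translation":[[0,0,0],[0,0,0],[0,0,2.5],[0,0,7],[0,0,12],[0,0,17],[0,0,21],[0,0,21]],"delta_rot":[[0,0,0],[0,0,0],[0,0,0],[0,0,0],[0,0,0],[0,0,-10],[0,0,-20],[0,0,-30]],"hand":[4,4,4,4,4,5,7,7]}'
python3 -m creep '{"translation":[[2,0,0],[4,0,0],[4,0,0],[4,0,0],[4,0,0],[4,0,0]],"delta_rot":[[0,0,-10],[0,0,-20],[0,0,-30],[0,0,-40],[0,0,-50],[0,0,-60]],"hand":[7,7,7,7,7,7]}'
python3 - <<'E'
from m import *
d={}
for n in("wrist","scene","top"):
    d[n]=cloud(n)
    im,p=d[n]; w=p[...,:2]-C; x=w@ax; y=w@ay; Z=p[...,2]
    hsv=cv2.cvtColor(im,cv2.COLOR_RGB2HSV); H=hsv[...,0].astype(int);S=hsv[...,1]
    box=(x>-260)&(x<-90)&(abs(y)<110)
    for l,c in(("yel",(H>20)&(H<32)&(S>150)),("red",((H<5)|(H>174))&(S>150))):
        m=box&c&(Z>40)&(Z<116); 
        if m.sum()>5: print(n,l,pc(m,x,y,Z))
    m=box&(Z>106)&(Z<117)&(S<80); 
    if m.sum()>5: print(n,"tops",pc(m,x,y,Z))
    m=box&(Z>112)&(Z<123)&(x<-200); 
    if m.sum()>5: print(n,"front",pc(m,x,y,Z))
save("w3",np.vstack([d["wrist"][0],]),1.2)
E
```

```text
clock: 6.95
position: [390.4, -243.7, 257.5]
ee_rot: [-0.419, 0.908, -0.002, 0.003]
contact_force: [-0.1, -0.2, -0.5]
gripper_width: 69.6
grasp_force: 0.0
clock: 7.7
position: [428.5, -243.0, 253.4]
ee_rot: [0.091, 0.996, 0.0, -0.001]
contact_force: [-0.5, 0.8, 0.0]
gripper_width: 69.9
grasp_force: 0.0
wrist yel [652, [-201.8, -200.8, -195.3, -179.2, -163.9], [-103.8, 20.5, 32.7, 58.2, 66.4], [41.4, 74.6, 105.1, 111.9, 113.1]]
wrist red [832, [-201.0, -200.2, -196.3, -183.7, -169.0], [-64.9, -56.8, -36.1, -20.8, -18.1], [41.4, 73.5, 101.3, 111.4, 112.7]]
wrist tops [2639, [-229.7, -192.6, -176.3, -160.3, -154.2], [-109.3, -56.1, -23.0, 56.1, 109.2], [106.3, 111.3, 112.8, 114.0, 115.0]]
wrist front [3435, [-249.5, -248.7, -242.6, -236.4, -234.7], [-107.5, -87.6, 0.4, 88.5, 107.9], [112.7, 115.0, 116.2, 117.2, 117.9]]
scene yel [121, [-198.3, -195.0, -168.8, -151.1, -148.5], [18.5, 20.0, 32.2, 63.2, 67.9], [57.0, 81.6, 109.5, 112.8, 114.9]]
scene red [99, [-197.4, -194.5, -163.0, -149.1, -147.1], [-67.4, -65.1, -46.5, -22.1, -19.2], [86.6, 103.4, 109.7, 113.1, 115.5]]
scene tops [557, [-247.9, -189.4, -173.4, -157.6, -107.2], [-108.5, -55.6, -23.6, 57.6, 109.6], [106.8, 110.2, 113.0, 115.3, 116.5]]
scene front [611, [-247.9, -246.3, -240.2, -234.2, -232.9], [-107.8, -90.2, -6.0, 85.6, 107.9], [112.7, 114.3, 116.5, 118.8, 120.3]]
top front [177, [-248.6, -247.5, -241.5, -235.1, -233.2], [-108.8, -97.2, -47.4, 5.3, 15.7], [112.4, 113.6, 116.6, 119.4, 121.3]]
```

View pics/w3.png

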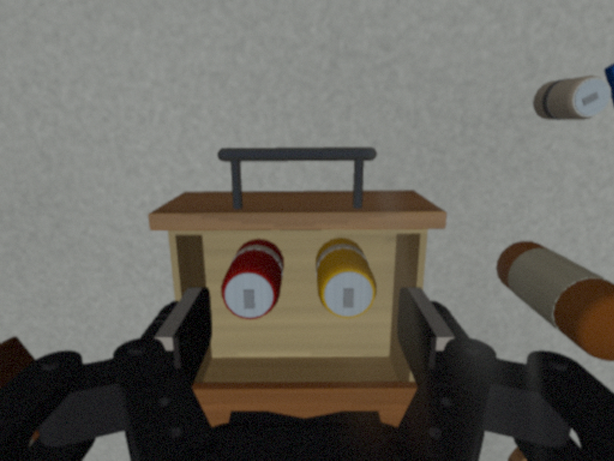

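View: yellow can top at (345,290) on the drawer's left (+y) side, red can top at (250,292), both standing, drawer open about 130 mm. The yellow can is at world ≈(512,-220).

```bash
python3 -m creep '{"translation":[[4.2,1.2,-3],[8.3,2.3,-6],[8.3,2.3,-9],[8.3,2.3,-11],[8.3,2.3,-11]],"delta_rot":[[0,0,0],[0,0,0],[0,0,0],[0,0,0],[0,0,0]],"hand":[7,7,7,7,7]}'
python3 - <<'E'
from m import *
im,p=cloud("wrist"); s=read_state(); T=R.from_quat(s["ee_rot"]).as_matrix()
w=p[...,:2]-C; x=w@ax; y=w@ay; Z=p[...,2]; S=np.ptp(im.astype(int),axis=-1)
m=(Z>108)&(Z<116)&(S<60)&(x>-215)&(x<-140)&(y>5)&(y<80)
c,r=cv2.minEnclosingCircle(p[m][:,:2].astype(np.float32)); c2=np.median(p[m][:,:2],0)
print(m.sum(),c,r,c2,s["position"],"tool y deg",np.degrees(np.arctan2(*T[1::-1,1])))
q=(p-s["position"])@T; k=(abs(q[...,0])<30)&(abs(q[...,1])<60)&(Z>118)&(q[...,2]>-90)
print("tip toolz",np.percentile(q[k][:,2],[90,99,99.9]), "inner/outer y",[np.percentile(q[k][:,1],i).round() for i in(1,99)])
E
```

```text
clock: 8.48
position: [510.5, -219.9, 142.3]
ee_rot: [0.088, 0.996, 0.0, -0.002]
contact_force: [-0.8, 0.6, 0.2]
gripper_width: 70.0
grasp_force: 0.0
3118 (511.7752380371094, -219.6199188232422) 21.64631462097168 [ 510.84841788 -219.50546629] [ 511.59017495 -220.2737642   143.91649885] tool y deg 79.94753207590195
tip toolz [-49.93872793 -41.83205757 -40.09010145] inner/outer y [np.float64(-57.0), np.float64(57.0)]
```

```bash
python3 -m creep '{"translation":[[0,0,-3],[0,0,-6],[0,0,-8.5],[0,0,-10.8],[0,0,-10.8],[0,0,-10.8],[0,0,-10.8],[0,0,-10.8]],"delta_rot":[[0,0,0],[0,0,0],[0,0,0],[0,0,0],[0,0,0],[0,0,0],[0,0,0],[0,0,0]],"hand":[7,7,7,7,7,4.5,4.5,4.5]}'
python3 -m creep '{"translation":[[0,0,0],[0,0,0],[0,0,2],[0,0,5]],"delta_rot":[[0,0,0],[0,0,0],[0,0,0],[0,0,0]],"hand":[4.5,4.5,4.5,4.5]}'
```

```text
clock: 9.52
position: [513.6, -220.6, 38.4]
ee_rot: [0.088, 0.996, -0.0, 0.002]
contact_force: [-0.4, 1.1, 6.0]
gripper_width: 51.5
grasp_force: 63.2
clock: 10.02
position: [510.3, -219.8, 85.8]
ee_rot: [0.089, 0.996, 0.0, -0.002]
contact_force: [0.5, -0.3, -1.3]
gripper_width: 51.5
grasp_force: 62.9
```

```bash
python3 -m creep '{"translation":[[0,0,4.5],[0,0,9],[-2.4,3.7,9],[-4.8,7.4,9],[-7.2,11,9],[-8.2,16,9],[-9.2,21.5,9],[-10,27,9]],"delta_rot":[[0,0,0],[0,0,0],[0,0,0],[0,0,3],[0,0,7],[0,0,12],[0,0,18],[0,0,26]],"hand":[4.5,4.5,4.5,4.5,4.5,4.5,4.5,4.5]}'
python3 -m creep '{"translation":[[-0.5,4,0],[-1,8,0],[-1.5,12,0],[-2,16,0],[-2.5,19,0],[-2.7,21,0],[-2.7,21,0]],"delta_rot":[[0,0,0],[0,0,0],[0,0,0],[0,0,0],[0,0,0],[0,0,0],[0,0,0]],"hand":[4.5,4.5,4.5,4.5,4.5,4.5,4.5]}'
python3 - <<'E'
from m import *
s=read_state(); T=R.from_quat(s["ee_rot"]).as_matrix(); w=s["position"][:2]-CC
print(s["position"],w@bx,w@by,np.degrees(np.arctan2(*T[1::-1,1])),s["joints"].round(2))
im,p=cloud("wrist"); q=(p-s["position"])@T; H=cv2.cvtColor(im,cv2.COLOR_RGB2HSV); m=(H[...,0]>20)&(H[...,0]<32)&(H[...,1]>150)&(p[...,2]>60)
print("can tool z max",pc(m,q[...,0],q[...,1],q[...,2]))
im,p=cloud("scene"); w=p[...,:2]-CC; x=w@bx; y=w@by; m=(p[...,2]>98)&(p[...,2]<109)&(x>-84)&(x<45)&(abs(y)<110); print("white",pc(m,x,y,p[...,2]) if m.sum() else 0)
E
```

```text
clock: 11.02
position: [410.6, 51.1, 176.4]
ee_rot: [-0.14, 0.99, 0.0, 0.0]
contact_force: [1.1, 0.2, -1.0]
gripper_width: 51.6
grasp_force: 63.0
clock: 11.9
position: [384.5, 260.4, 176.1]
ee_rot: [-0.138, 0.99, -0.0, -0.0]
contact_force: [-0.5, -1.8, -1.9]
gripper_width: 51.4
grasp_force: 63.1
[384.50442474 260.39216819 176.06796068] -32.33086414050148 45.048879271981896 105.91526837690287 [ 0.95  0.13 -0.4  -0.   -1.04 -2.24]
can tool z max [5855, [-13.2, 8.0, 24.2, 27.6, 28.3], [-25.0, -20.2, -3.9, 12.8, 22.6], [-74.7, -73.8, -67.0, -35.2, 0.6]]
white [227, [-83.9, -42.8, -24.2, -5.1, 0.3], [-85.7, -80.3, -63.4, -44.2, 70.2], [98.8, 101.2, 105.5, 108.2, 108.8]]
```

```bash
python3 -m creep '{"translation":[[0,0,-3],[0,0,-6],[0,0,-9],[0,0,-11],[0,0,-12.8],[0,0,-13.8],[0,0,-14.2],[0,0,-14.3]],"delta_rot":[[0,0,0],[0,0,0],[0,0,0],[0,0,0],[0,0,0],[0,0,0],[0,0,0],[0,0,0]],"hand":[4.5,4.5,4.5,4.5,4.5,4.5,4.5,4.5]}'
python3 -m creep '{"translation":[[0,0,-0.1],[0,0,-0.2],[0,0,-0.2]],"delta_rot":[[0,0,0],[0,0,0],[0,0,0]],"hand":[4.5,4.5,4.5]}'
```

```text
clock: 13.0
position: [385.1, 259.8, 33.6]
ee_rot: [-0.138, 0.99, 0.0, 0.0]
contact_force: [0.2, 0.5, -1.5]
gripper_width: 51.4
grasp_force: 63.0
clock: 13.38
position: [384.8, 259.9, 31.5]
ee_rot: [-0.138, 0.99, 0.0, 0.0]
contact_force: [0.2, -0.6, -1.6]
gripper_width: 51.6
grasp_force: 63.0
```

```bash
python3 -m creep '{"translation":[[0,0,-0.1],[0,0,-0.1],[0,0,-0.2],[0,0,-0.2]],"delta_rot":[[0,0,0],[0,0,0],[0,0,0],[0,0,0]],"hand":[4.5,4.5,4.5,4.5]}'
```

```text
clock: 13.88
position: [385.2, 260.1, 31.3]
ee_rot: [-0.138, 0.99, 0.0, 0.001]
contact_force: [-3.2, -2.5, 14.6]
gripper_width: 51.4
grasp_force: 64.6
```

Contact is felt (15 N up), so the can is on the floor. I'll release, lift and check.

```bash
python3 -m creep '{"translation":[[0,0,0.1],[0,0,0.1],[0,0,0.1],[0,0,0.1],[0,0,2],[0,0,5],[0,0,9],[0,0,14]],"delta_rot":[[0,0,0],[0,0,0],[0,0,0],[0,0,0],[0,0,0],[0,0,0],[0,0,0],[0,0,0]],"hand":[6.5,6.8,6.8,6.8,6.8,6.8,6.8,6.8]}'
python3 -m creep '{"translation":[[-1,0,4],[-2,0,8],[-2,0,12],[-2,0,15],[-2,0,15]],"delta_rot":[[0,0,0],[0,0,0],[0,0,0],[0,0,0],[0,0,0]],"hand":[6,4,2,0,0]}'
python3 - <<'E'
from m import *
im,p=cloud("wrist"); save("w4",im,1.2); im2,p2=cloud("scene")
for P,I in((p,im),(p2,im2)):
    w=P[...,:2]-CC; x=w@bx; y=w@by; Z=P[...,2]
    S=np.ptp(I.astype(int),axis=-1)
    for lo,hi in((-110,-15),(-5,110)):
        m=(Z>101)&(Z<109)&(x>-84)&(x<45)&(y>lo)&(y<hi)&(S<60); print(pc(m,x,y,Z) if m.sum() else 0)
    m=(Z>150)&(x>60)&(x<140)&(abs(y)<130); print("lid",pc(m,x,y,Z) if m.sum() else 0)
E
```

```text
clock: 14.88
position: [384.2, 259.1, 169.8]
ee_rot: [-0.138, 0.99, -0.001, -0.001]
contact_force: [1.1, 0.8, 0.2]
gripper_width: 68.0
grasp_force: 0.0
clock: 15.5
position: [365.5, 260.6, 321.6]
ee_rot: [-0.138, 0.99, 0.002, 0.002]
contact_force: [-0.4, -0.2, -0.3]
gripper_width: -0.3
grasp_force: 0.0
[1219, [-48.3, -42.7, -26.0, -9.2, -2.7], [-82.1, -76.0, -59.1, -42.5, -37.0], [101.3, 104.0, 105.6, 106.9, 108.0]]
[972, [-53.5, -47.9, -33.3, -18.0, -12.4], [25.8, 30.9, 46.2, 60.8, 65.8], [103.4, 104.8, 105.9, 107.1, 108.1]]
lid [2001, [70.9, 72.5, 83.8, 89.3, 94.8], [-127.5, -122.0, -89.4, 50.5, 109.4], [150.5, 156.8, 203.2, 269.2, 279.8]]
[195, [-45.5, -39.3, -22.4, -5.7, -0.2], [-83.5, -80.0, -63.8, -46.0, -38.4], [101.3, 103.3, 106.2, 108.1, 108.9]]
[136, [-83.7, -47.4, -32.4, -17.0, -11.8], [25.7, 29.3, 46.1, 62.1, 87.5], [102.6, 104.0, 106.1, 108.1, 108.6]]
lid [1135, [71.4, 73.8, 82.0, 93.6, 107.5], [-129.8, -128.6, -48.9, 85.2, 121.7], [158.7, 224.7, 317.7, 331.4, 341.1]]
```

View pics/w4.png

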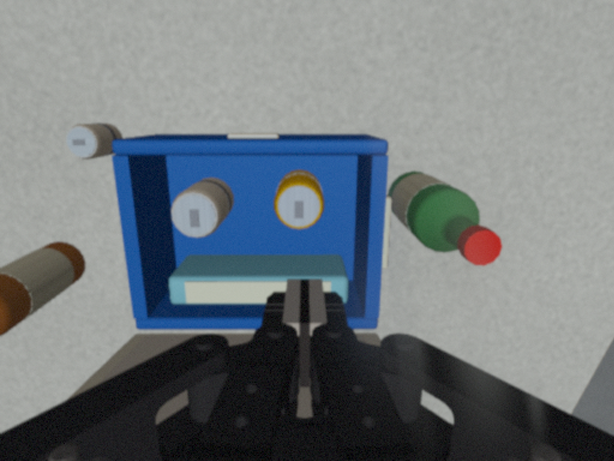

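Both cans stand in the cooler: white top at (195,215), yellow top at (298,208). Next I'll bring the closed fingers over and behind the near-upright lid.

```bash
python3 -m creep '{"translation":[[0,0,3],[5,0,3.5],[10,0,3.5],[15,0.1,3.5],[19,0.2,3.5],[19,0.2,3.5],[19,0.2,3.5]],"delta_rot":[[0,0,0],[0,0,0],[0,0,0],[0,0,0],[0,0,0],[0,0,0],[0,0,0]],"hand":[0,0,0,0,0,0,0]}'
python3 - <<'E'
from m import *
im,p=cloud("wrist"); s=read_state(); T=R.from_quat(s["ee_rot"]).as_matrix(); w=s["position"][:2]-CC
print(s["position"],w@bx,w@by,s["joints"].round(2))
w=p[...,:2]-CC; x=w@bx; y=w@by; Z=p[...,2]
m=(Z>150)&(Z<348)&(x>50)&(x<140)&(abs(y)<130); print("lid",pc(m,x,y,Z))
q=(p-s["position"])@T; k=(abs(q[...,0])<40)&(abs(q[...,1])<40)&(Z>350)&(q[...,2]>-90); print("tip",pc(k,q[...,0],q[...,1],q[...,2]),np.nanmax(q[k][:,2]))
t=1.43
for t in np.r_[1.43,np.arange(1.3,-.01,-.1)]:
    tx=100-165*np.cos(t)+18*np.sin(t)+11; tz=120+165*np.sin(t)+18*np.cos(t); W=CC+bx*tx
    print(round(t,2),W.round(1),round(tz-37,1))
E
```

```text
clock: 16.48
position: [554.3, 261.5, 352.8]
ee_rot: [-0.138, 0.99, -0.001, -0.001]
contact_force: [-0.5, -0.2, 0.2]
gripper_width: -0.2
grasp_force: 0.0
[554.02312405 261.66901754 353.76537582] 130.97291562810926 -0.4494203923326978 [ 0.71  0.31  0.27 -0.   -1.54 -2.  ]
lid [13803, [69.6, 71.4, 79.2, 88.2, 96.3], [-123.9, -98.9, 0.2, 99.2, 124.3], [276.6, 295.9, 319.3, 338.4, 340.1]]
tip [10104, [-7.6, -4.8, 11.5, 13.1, 14.5], [-35.0, -26.8, -0.0, 27.0, 35.5], [-89.9, -89.4, -82.8, -54.3, -40.0]] -35.391705653324216
1.43 [529.6 255.1] 248.9
1.3 [508.9 249.2] 246.8
1.2 [493.4 244.7] 243.3
1.1 [478.2 240.4] 238.2
1.0 [463.6 236.2] 231.6
0.9 [449.7 232.2] 223.4
0.8 [436.6 228.5] 213.9
0.7 [424.5 225. ] 203.1
0.6 [413.6 221.9] 191.0
0.5 [403.8 219.1] 177.9
0.4 [395.4 216.6] 163.8
0.3 [388.3 214.6] 149.0
0.2 [382.7 213. ] 133.4
0.1 [378.6 211.8] 117.4
-0.0 [376.1 211.1] 101.0
```

```bash
python3 -m creep '{"translation":[[0,0,-3],[0,0,-6],[0,0,-9],[0,0,-10.5],[0,0,-10.5]],"delta_rot":[[0,0,0],[0,0,0],[0,0,0],[0,0,0],[0,0,0]],"hand":[0,0,0,0,0]}'
python3 -m creep '{"translation":[[-1.2,-0.3,0],[-2.4,-0.65,0],[-4.5,-1.25,-0.2],[-6.1,-1.7,-0.55],[-7.6,-2.1,-1.05],[-9,-2.55,-1.75],[-9,-2.55,-1.75]],"delta_rot":[[0,0,0],[0,0,0],[0,0,0],[0,0,0],[0,0,0],[0,0,0],[0,0,0]],"hand":[0,0,0,0,0,0,0]}'
python3 - <<'E'
from m import *
im,p=cloud("wrist"); w=p[...,:2]-CC; x=w@bx; y=w@by; Z=p[...,2]
m=(Z>125)&(Z<330)&(x>-120)&(x<140)&(abs(y)<128)&(abs(y)>60)&(np.ptp(im.astype(int),axis=-1)<50)
print(pc(m,x,y,Z)); f=np.polyfit(x[m],Z[m],1); print(f,"angle",np.arctan(-f[0]))
E
```

```text
clock: 17.15
position: [554.0, 261.7, 249.1]
ee_rot: [-0.138, 0.99, -0.0, -0.0]
contact_force: [0.4, -0.3, 0.7]
gripper_width: -0.1
grasp_force: 0.0
clock: 18.02
position: [463.9, 236.1, 233.0]
ee_rot: [-0.138, 0.99, 0.001, 0.001]
contact_force: [-0.6, 0.0, -0.3]
gripper_width: -0.3
grasp_force: 0.0
[17824, [-7.0, -4.5, 11.6, 63.9, 102.1], [-120.8, -95.0, 60.8, 96.2, 121.2], [149.0, 208.6, 288.0, 295.5, 296.7]]
[ -1.33004123 296.26195746] angle 0.926108186469002
```

```bash
python3 -m creep '{"translation":[[-1.4,-0.4,-0.85],[-2.7,-0.8,-1.8],[-4,-1.15,-2.85],[-5.05,-1.45,-4.05],[-6.05,-1.75,-5.4],[-6.9,-2,-6.8],[-7.6,-2.2,-8.3],[-8.15,-2.35,-9.85]],"delta_rot":[[0,0,0],[0,0,0],[0,0,0],[0,0,0],[0,0,0],[0,0,0],[0,0,0],[0,0,0]],"hand":[0,0,0,0,0,0,0,0]}'
python3 -m creep '{"translation":[[-0.2,-0.1,-0.8],[-0.4,-0.1,-1.6],[-0.5,-0.1,-2.2],[-0.6,-0.15,-2.7],[-0.6,-0.15,-3],[-0.6,-0.15,-3.2],[-0.6,-0.15,-3.2]],"delta_rot":[[0,0,0],[0,0,0],[0,0,0],[0,0,0],[0,0,0],[0,0,0],[0,0,0]],"hand":[0,0,0,0,0,0,0]}'
```

```text
clock: 19.08
position: [384.0, 213.5, 133.7]
ee_rot: [-0.138, 0.99, 0.001, 0.001]
contact_force: [0.8, 0.1, 1.1]
gripper_width: 0.1
grasp_force: 0.6
clock: 19.95
position: [377.5, 211.5, 104.4]
ee_rot: [-0.138, 0.99, -0.0, 0.0]
contact_force: [-9.2, -2.8, 23.5]
gripper_width: -0.0
grasp_force: 11.6
```

```bash
python3 -m creep '{"translation":[[0.1,0,2],[0.1,0,6],[0,0,12],[0,0,18],[-6,0,18],[-6,0,18]],"delta_rot":[[0,0,0],[0,0,0],[0,0,0],[0,0,0],[0,0,0],[0,0,0]],"hand":[0,0,0,0,0,0]}'
python3 - <<'E'
from m import *
o=[]
for n in("wrist","scene"):
    im,p=cloud(n); w=p[...,:2]-CC; x=w@bx; y=w@by; Z=p[...,2]
    m=(Z>125)&(Z<165)&(abs(x)<98)&(abs(y)<128)
    A=np.c_[x[m],y[m],np.ones(m.sum())]; f=np.linalg.lstsq(A,Z[m],rcond=None)[0]; r=abs(A@f-Z[m])<4; f=np.linalg.lstsq(A[r],Z[m][r],rcond=None)[0]
    print(n,f.round(4),"angle",-f[0]); o.append(im)
cv2.imwrite("pics/end.png",cv2.resize(np.hstack(o)[...,::-1],(800,300)))
E
```

```text
clock: 20.7
position: [314.9, 211.0, 282.0]
ee_rot: [-0.139, 0.99, 0.001, 0.0]
contact_force: [0.6, -0.2, -0.7]
gripper_width: -0.0
grasp_force: 0.0
wrist [4.700000e-03 1.100000e-03 1.388694e+02] angle -0.004672347568200723
scene [9.000000e-04 9.000000e-04 1.392117e+02] angle -0.0009263246257896716
```

View pics/end.png

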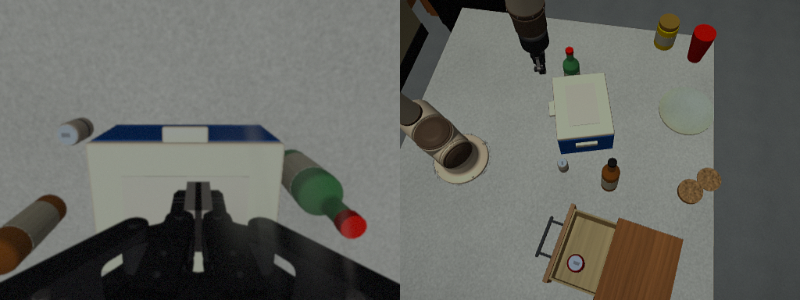

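The lid is flat (angle ≈ 0), the red can stands in the drawer at (576,263), both bottles are upright, and the arm is clear. I'll hand it in.

```bash
python3 -c "from bench import job_done; print(job_done())"
```

```text
the job is handed in; nothing more can be done
None
```

I handed the job in at about 21 s: the yellow can was set down beside the white can in the cooler, both upright at the last look before closing, and the lid was lowered slowly and measured flat. The red can was standing in the open drawer and both bottles were upright at the end; the judge gave no verdict back.

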